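# Fetch the eyelet carton from under the low rack with the trigger reacher

### The arm

A 6-joint arm with a two-finger parallel gripper is mounted at the origin on the work surface; the furniture and walls round the work are solid. World frame = base frame: x ahead of the robot, y to its left, z up, the work surface at z = 0. Lengths are in mm, angles in rad, forces in N, time in s.
With the tool pointing down it reaches from about 275 to 1000 mm from the base axis. Payload 8.4 kg.
Tool frame: the origin (TCP) lies midway between the tips of the shut fingers; the grasp point (between the pads) lies 19 mm behind it; z points along the fingers, y is the line along which they close (so a half turn about z gives the same grasp; the last joint's range is limited). The gripper opens to 85 mm and grips with 20 to 120 N. Pads are 22 mm wide; open, the fingers measure 114 mm over their backs; the gripper's body (76 mm by 85 mm) begins 54 mm behind the grasp point. The pads swing forward as they close: fully open they stand 13 mm farther back than shut.
Start: joints at [-1.214, 0.353, 1.633, -0, 1.155, -0.002], TCP at [219.468, -585.202, 231.281] pointing down, gripper open.
Joint ranges: [-2.63, 2.63], [-0.92, 2.1], [0.06, 2.66], [-1.3, 4.44], [0, 2.69], [-3.02, 3.02]. Speed limits (rad/s): [2.22, 2.22, 2.79, 3.14, 3.14, 3.14].

### API

Orientations are given as [roll, pitch, yaw] about the fixed x, y, z axes, in that order (R = Rz(yaw) Ry(pitch) Rx(roll)).
In Python, from rig import r gives the robot as it stands.
- The arm moves only by the tool servo_tool, never from a script. Its argument "deltas" is a list of rows, each an object of numbers: "x", "y", "z": the shift along the world's x, y, z in mm; "rx", "ry", "rz": the turn, a rotation vector about the world's x, y, z in rad; "gripper": the gripper's target within -1 to 1 (fully open at 1, half-way at 0, shut at -1). A call has 1 to 10 rows; each row is the pose to reach, as a shift and turn from the pose commanded when the call began; what a row does not reach only later rows make up. A row lasts 1/10 s, in which the tool goes at most 50 mm and 8.59 degrees, less where a joint would pass 70% of its speed; a pose out of reach is approached as far as the arm can. A call with a gripper value outside its range is refused whole. The fingers move at their own pace and stop on an object; "newtons" is the grip in N (left out, the last holds). Time passes only in rows, so rows that repeat a pose let the fingers close. It gives the time, the measured TCP pose, the force, the opening and the grip force at its end, in the units of the state.
- r.sense(): the state, without advancing time (a new reading comes with each control period).
- r.grab_frame(name): name is "side" or "top" or "wrist"; returns the picture (384x512x3 uint8, blue, green, red); there is no depth.
- r.camera_params(name): a dict with "mtx" (3x3 intrinsics, pixels), "eye" and "orientation" of the camera in the world. Camera axes: x right, y down, z forward; pixel columns grow to the right and rows downward; lengths in mm; the calibration is good to about 2 mm. A picture is of the moment at which its call begins: read the wrist's pose just before it. camera_params takes no time and is no camera call; for the wrist camera it gives the pose at the moment of the call.
- r.sign_off(): hands the job in; it is judged then, once.
Trained networks look in the newest picture that a camera, given by its name, has taken for a name from the list of things; names that differ only in an ending like _2 or _b are one class to them, and where a whole thing is asked for, a point or a joint stands for the part that bears it (a point fixed in the world has none). Each returns a list of dicts, best first, with "conf" (0 to 1); they miss things now and then, are a little off and sometimes report something else, mostly with a low value. They report only what shows in the picture. A call takes as long as a camera call.
- r.recognise(name, camera): "box" ([left, top, width, height] in pixels, round what is visible of it).
The state is a dict: "clock": time; "qpos": joint angles; "qvel": joint speeds; "joint_efforts": joint torques, N m; "eef_pos": TCP position; "tcp_rot": TCP orientation; "contact_force": force on the tool from outside, world axes, zero at the start; "wrist_torque": the same for the moment, N m; "opening": opening from 0.0 (shut) to 1.0 (fully open); "grasp_force": force on a finger pad.
Only numpy, scipy, OpenCV 4.12 (cv2) and the standard library are available. Lean on these libraries where they do the work, as an engineer would, in place of code of your own. Each camera call takes 0.05 s, during which the arm holds its last target. There are 200 camera calls.

### The job

The small carton of eyelets has slipped under the low slatted rack, where no hand fits. Take the reacher by its squeeze handle, put its open jaws round the carton and squeeze the trigger just firmly enough that the carton comes along without the cardboard being crushed (never more than 10 newtons from a jaw), and draw it out until it lies wholly clear in front of the rack; then let go of it and leave the reacher lying on the bench. Do not touch the carton with the gripper, do not shove the reacher hard against the rack, and leave the other things as they are.

Things in the scene. Friction and masses are not known exactly. Their poses are not given: they have to be found in the camera images.
- reacher_grip (a point): Handle centre of the reacher, a 240 mm pick-up tool lying flat (point 24 mm above bench). x points along the tool to the jaws, z up, +y to the trigger side. Black block 96 mm long, 44 high; fixed palm face at y=-29 mm, trigger's outer face at y=+29 (74 mm long): 58 mm wide at rest, 44 fully squeezed. Grasp from above across y, a finger on each face. It slides on the bench on handle and skid.
- reacher_throat (a point): Point midway between the reacher's jaws, 158 mm ahead of the handle centre and 18 mm above the tool's underside; axes as reacher_grip. The carton's centre comes here when its near end touches the throat, a rubber-faced dark steel crosshead 121 mm ahead of the handle centre. The tool weighs about 0.38 kg, balanced about 50 mm ahead of the handle centre.
- trigger_plate (a joint): Travel of the grey trigger plate, m: 0 released, 0.014 fully in; closes each jaw by 0.0286 rad per mm. Its spring pushes out with 8 N at 0, 13.6 N at full travel; held at 1 to 4 mm the tool is carried with jaws open. The palm side being fixed, a symmetric squeeze shifts the tool to its +y by half the travel.
- jaw_left: Reacher's +y jaw: aluminium arm 80 mm long, origin at its hinge (110 mm ahead of the handle centre, 30 mm off axis), with a sprung rubber pad (44 mm long, centred 54 mm from the hinge, 7 to 29 mm above the bench) yielding 1 mm per 4 N, up to 7 mm. Open, the jaws flare 0.25 rad each: pads about 78 mm apart at mid-length, 130 mm over all at the tips.
- jaw_right: The same jaw on the -y side, mirrored. The pads come parallel and 50 mm apart, at the carton's width, at 8.75 mm of trigger travel. From there each further 3 N on the trigger (over the spring's 11.5 N) adds about 1 N at each pad: about 35 N on the trigger gives about 7 N, 45 N over 10. A full squeeze crushes the carton.
- carton_center (a point): Centre, half-way up, of a small closed cardboard carton with a separate lid, 50 mm wide (its x), 75 long (its y), 39 high, 0.38 to 0.72 kg, flat on the bench under the rack, its length along the way in within 0.15 rad. Each pad must press with 2 to 5 N to drag it, by its weight; over 10 N from a jaw crushes it.
- rack_front (a point): Middle of the front edge, at bench height, of a low wooden slatted rack fixed to the bench. x points into the gap, y to the left seen going in, z up. 260 mm along y, 110 deep, 72 high; 62 mm clear under the slats; corner posts with inner faces at y=-118 and +118 mm; low strip across the back at x=102. The carton lies 46 to 56 mm in, at y +20 to +42 mm.
- strap_roll_center (a point): Centre of a roll of leather strap, 62 mm across, 29 mm high, standing under the rack near its -y end. To be left alone.
- weight_center (a point): Centre of a black iron weight with a knob, 69 mm across, 53 mm high, standing on the rack near its -y end. To be left alone.
- spool_center (a point): Centre of a wooden thread spool, 50 mm across, 64 mm high, standing on the rack near its +y end. To be left alone.

How it is judged:
By the outcome, as a careful person would: the job done as asked, in the order asked, and still so for the second after the job is handed in, with the robot touching nothing.
It also fails if it takes over 58 s, if anything falls off the work surface, if the arm or the gripper's body presses on something with over 40 N, if the wrist force passes 120 N, or if a joint passes its speed limit or range.

## Working session

There is one attempt and no reset: what is moved stays moved. The work goes in short steps, Python scripts to look and compute and a tool call to move; the robot and the scene stay as the last step left them, time stands still between calls to the robot, and variables do not carry over. Pictures are saved under pics/ and viewed, at most 10 in all, crops included, and the job is handed in when it is done.

Besides the shell and the picture viewer there is one more tool, called after "Emit:" as name(argument=value, ...) on one line, values as JSON. servo_tool: Moves the arm, as the interface text tells. Its arguments: {"type":"object","properties":{"deltas":{"type":"array","items":{"type":"object","properties":{"x":{"type":"number"},"y":{"type":"number"},"z":{"type":"number"},"rx":{"type":"number"},"ry":{"type":"number"},"rz":{"type":"number"},"gripper":{"type":"number"}}}},"newtons":{"type":"number"}},"required":["deltas"]}

```bash
mkdir -p pics; ls
cat > h.py <<'E'
import numpy as np, cv2
from rig import r
from scipy.spatial.transform import Rotation as R
def cam(n):
    p=r.camera_params(n); o=np.array(p["orientation"],float)
    M=o if o.shape==(3,3) else R.from_euler('xyz',o).as_matrix()
    return np.array(p["mtx"],float),np.array(p["eye"],float),M
def ray(n,uv,z):
    K,e,M=cam(n); d=M@np.linalg.solve(K,[uv[0],uv[1],1.]); return e+d*(z-e[2])/d[2]
def proj(n,P):
    K,e,M=cam(n); q=K@(M.T@(np.array(P,float)-e)); return q[:2]/q[2]
E
python3 - <<'E'
from h import *
for n in("top","side"):
    cv2.imwrite(f"pics/{n}0.png",r.grab_frame(n)); print(n,r.camera_params(n))
    for t in("reacher_grip","trigger_plate","jaw_left","jaw_right","carton_center","rack_front","strap_roll_center","weight_center","spool_center"):
        print(t,[(np.round(d["box"]),round(d["conf"],2)) for d in r.recognise(t,n)[:2]])
print(r.sense())
E
```

```text
pics
top {'mtx': array([[457.47978565,   0.        , 251.14781604],
       [  0.        , 457.47978565, 187.30082453],
       [  0.        ,   0.        ,   1.        ]]), 'eye': array([ 297.82358842,  -81.52097043, 1069.34649844]), 'orientation': array([-3.01490968, -0.02299176, -1.57063161])}
reacher_grip [(array([155., 118., 102.,  90.]), 0.7)]
trigger_plate [(array([168., 119.,  26.,  24.]), 0.45)]
jaw_left [(array([229., 159.,  25.,  16.]), 0.48)]
jaw_right [(array([201., 183.,  24.,  29.]), 0.56)]
carton_center [(array([290., 171.,  37.,  33.]), 0.71)]
rack_front [(array([273., 134.,  72., 124.]), 0.82), (array([171., 124.,  25.,  21.]), 0.5)]
strap_roll_center [(array([284., 221.,  24.,  30.]), 0.73), (array([154., 119., 102.,  96.]), 0.63)]
weight_center [(array([290., 208.,  36.,  33.]), 0.77)]
spool_center [(array([312., 150.,  26.,  25.]), 0.79)]
side {'mtx': array([[463.5750857 ,   0.        , 254.89992519],
       [  0.        , 463.5750857 , 196.11122608],
       [  0.        ,   0.        ,   1.        ]]), 'eye': array([491.57244549, 678.31664412, 538.41984465]), 'ori
[... 690 characters left out ...]
 'qpos': array([-1.21440637e+00,  3.52955909e-01,  1.63341174e+00, -2.40174731e-06,
        1.15519492e+00, -2.40109279e-03]), 'qvel': array([-1.11707842e-03,  9.29970776e-06,  8.93916118e-04,  1.44366214e-04,
       -5.07499559e-04, -8.50561927e-04]), 'joint_efforts': array([-1.90332197e-03, -6.05189180e+01, -3.42442274e+01, -8.66782511e-05,
        1.08938428e-03,  1.97089560e-05]), 'eef_pos': array([ 219.46266466, -585.20159027,  231.30349195]), 'tcp_rot': array([3.14156258e+00, 2.26955078e-06, 3.58792014e-01]), 'contact_force': array([-0.28287564, -0.06421907, -0.83623974]), 'wrist_torque': array([-0.03628122, -0.02553546, -0.00247556]), 'grasp_force': 0.0, 'opening': 1.0001592505583525}
```

Run:
```python
import cv2
a=cv2.imread("pics/top0.png")[100:275,140:360]; b=cv2.imread("pics/side0.png")[120:320,165:335]
cv2.imwrite("pics/t1.png",cv2.resize(a,None,fx=3.4,fy=3.4,interpolation=2)); cv2.imwrite("pics/s1.png",cv2.resize(b,None,fx=3,fy=3,interpolation=2))
```

```text
(no output)
```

View pics/t1.png

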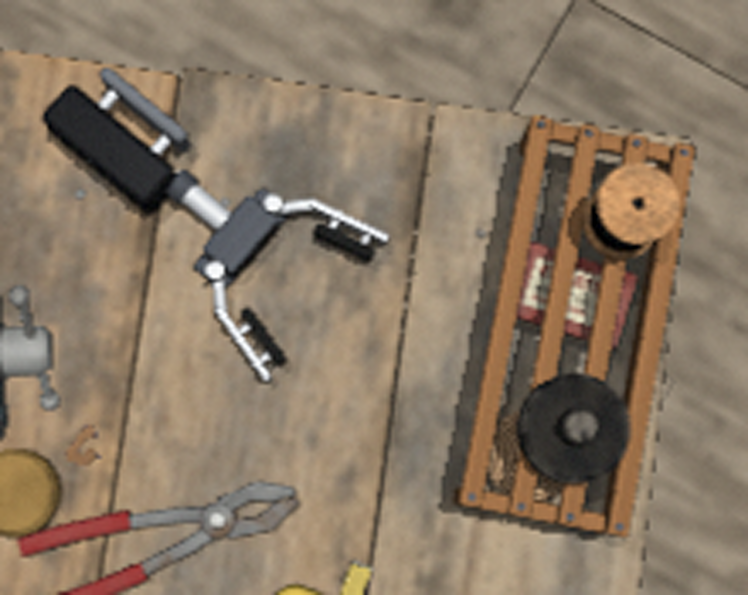

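View pics/s1.png

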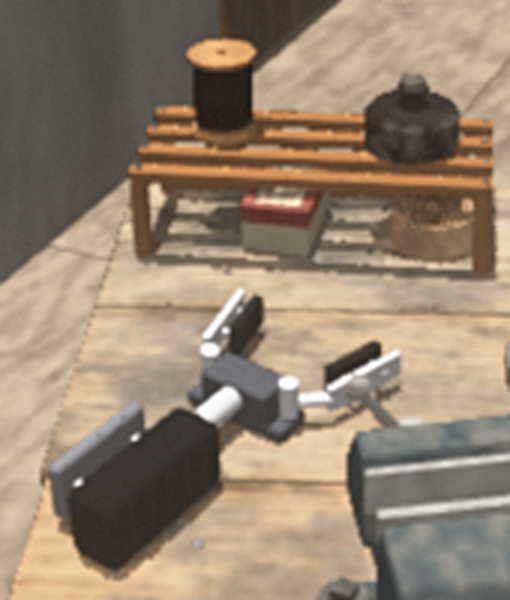

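Run:
```python
from h import *
T=lambda u,v,z:ray("top",(140+u/3.4,100+v/3.4),z)[:2]
S=lambda u,v,z:ray("side",(165+u/3,120+v/3),z)[:2]
h=T(110,148,46); c=T(243.5,236.5,36); t=T(326,308,25)
print("handle",h,"hinge mid",c,np.linalg.norm(c-h),"tipmid",t, "yaw",np.degrees(np.arctan2(*(c-h)[::-1])),np.degrees(np.arctan2(*(t-h)[::-1])))
for n,p in dict(fl=(530,122),fr=(460,498),br=(632,535),bl=(693,150)).items(): print("rack",n,T(*p,72))
print("side rack front top",S(130,170,72),S(493,185,72))
for p in [(243,250),(307,258)]: print("carton front bottom",S(*p,0))
for p in [(243,208),(312,213),(250,190),(325,192)]: print("lid side",S(*p,39))
for p in [(530,245),(518,318),(635,275),(618,345)]: print("lid top",T(*p,39))
```

```text
handle [527.99620404  74.22869867] hinge mid [470.05128013 -14.93112147] 106.33479080065395 tipmid [423.15194024 -70.42669708] yaw -123.01982003137567 -125.93408924952142
rack fl [ 541.06404145 -204.43937293]
rack fr [ 295.89677997 -156.75296072]
rack br [ 272.55212054 -266.24822166]
rack bl [ 522.85171573 -311.66467481]
side rack front top [ 544.62839708 -209.54404715] [ 291.63857237 -160.18757102]
carton front bottom [ 465.67540869 -209.45901716]
carton front bottom [ 419.1503164  -193.30719864]
lid side [ 464.69453128 -204.12033474]
lid side [ 415.34081528 -191.6115482 ]
lid side [ 458.17327214 -230.79695909]
lid side [ 402.88924187 -221.87426429]
lid top [ 464.53179666 -207.47283899]
lid top [ 415.11735769 -198.83073335]
lid top [ 444.40381107 -277.93372916]
lid top [ 397.16040998 -265.55405283]
```

Emit:
servo_tool(deltas=[{"x": 23,"y": 46,"z": 20,"rz": 0.08,"gripper": 1},{"x": 46,"y": 92,"z": 20,"rz": 0.16},{"x": 69,"y": 138,"z": 20,"rz": 0.24},{"x": 92,"y": 184,"z": 20,"rz": 0.32},{"x": 115,"y": 230,"z": 20,"rz": 0.4},{"x": 138,"y": 276,"z": 20,"rz": 0.48},{"x": 161,"y": 322,"z": 20,"rz": 0.54},{"x": 184,"y": 368,"z": 20,"rz": 0.61},{"x": 207,"y": 414,"z": 20,"rz": 0.61},{"x": 230,"y": 460,"z": 10,"rz": 0.61}])

```text
invalid input
```

Emit:
servo_tool(deltas=[{"x": 20,"y": 45,"z": 0},{"x": 40,"y": 90,"z": 0},{"x": 60,"y": 135,"z": 0},{"x": 75,"y": 180,"z": -20},{"x": 78,"y": 199,"z": -40},{"x": 78,"y": 199,"z": -60},{"x": 78,"y": 199,"z": -60}])

```text
invalid input
```

Run:
```python
from h import *
s=r.sense(); print(s["clock"],s["eef_pos"],s["tcp_rot"],s["contact_force"])
im=r.grab_frame("wrist"); cv2.imwrite("pics/w1.png",im)
for t in("reacher_grip","trigger_plate"):
    print(t,[(np.round(d["box"]),round(d["conf"],2)) for d in r.recognise(t,"wrist")[:2]])
im2=r.grab_frame("top"); cv2.imwrite("pics/t2.png",im2)
print(r.camera_params("wrist"))
```

```text
1.0 [ 219.46266466 -585.20159027  231.30349195] [3.14156258e+00 2.26955078e-06 3.58792014e-01] [-0.28287564 -0.06421907 -0.83623974]
reacher_grip []
trigger_plate []
{'mtx': array([[266.11736554,   0.        , 257.68994701],
       [  0.        , 266.11736554, 191.90481151],
       [  0.        ,   0.        ,   1.        ]]), 'eye': array([ 283.15624367, -561.19502179,  373.57583577]), 'orientation': array([ 2.86895920e+00,  1.35946902e-04, -1.21273231e+00])}
```

View pics/w1.png

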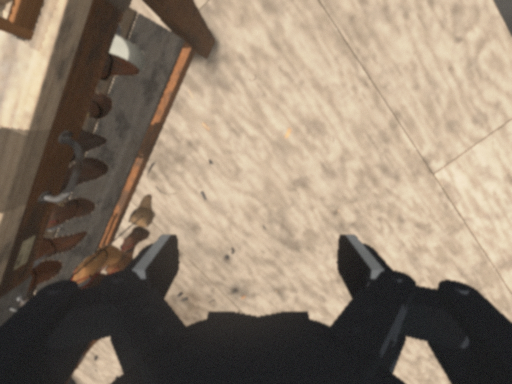

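The wrist picture shows only the bare bench and a tool board on the left: the moves were refused and the arm has not moved. I'll try a row with every field given.

Emit:
servo_tool(deltas=[{"x": 23,"y": 46,"z": 20,"rx": 0,"ry": 0,"rz": 0.08,"gripper": 1},{"x": 46,"y": 92,"z": 20,"rx": 0,"ry": 0,"rz": 0.16,"gripper": 1},{"x": 69,"y": 138,"z": 20,"rx": 0,"ry": 0,"rz": 0.24,"gripper": 1},{"x": 92,"y": 184,"z": 20,"rx": 0,"ry": 0,"rz": 0.32,"gripper": 1},{"x": 115,"y": 230,"z": 20,"rx": 0,"ry": 0,"rz": 0.4,"gripper": 1},{"x": 138,"y": 276,"z": 20,"rx": 0,"ry": 0,"rz": 0.48,"gripper": 1},{"x": 161,"y": 322,"z": 20,"rx": 0,"ry": 0,"rz": 0.54,"gripper": 1},{"x": 184,"y": 368,"z": 20,"rx": 0,"ry": 0,"rz": 0.61,"gripper": 1},{"x": 207,"y": 414,"z": 20,"rx": 0,"ry": 0,"rz": 0.61,"gripper": 1},{"x": 230,"y": 460,"z": 10,"rx": 0,"ry": 0,"rz": 0.61,"gripper": 1}], newtons=20)

```text
clock: 2.2
eef_pos: [442.5, -139.8, 245.0]
tcp_rot: [3.139, -0.001, 0.969]
contact_force: [-0.1, -0.6, -0.1]
opening: 0.997
grasp_force: 0.0
```

Emit:
servo_tool(deltas=[{"x": 20,"y": 45,"z": 0,"rx": 0,"ry": 0,"rz": 0,"gripper": 1},{"x": 40,"y": 90,"z": 0,"rx": 0,"ry": 0,"rz": 0,"gripper": 1},{"x": 60,"y": 135,"z": -5,"rx": 0,"ry": 0,"rz": 0,"gripper": 1},{"x": 75,"y": 180,"z": -20,"rx": 0,"ry": 0,"rz": 0,"gripper": 1},{"x": 78,"y": 199,"z": -40,"rx": 0,"ry": 0,"rz": 0,"gripper": 1},{"x": 78,"y": 199,"z": -60,"rx": 0,"ry": 0,"rz": 0,"gripper": 1},{"x": 78,"y": 199,"z": -60,"rx": 0,"ry": 0,"rz": 0,"gripper": 1}], newtons=20)

```text
clock: 2.9
eef_pos: [517.6, 58.1, 181.7]
tcp_rot: [-3.138, 0.003, 0.97]
contact_force: [0.3, -0.0, 0.2]
opening: 1.001
grasp_force: 0.0
```

Run:
```python
from h import *
s=r.sense(); print(s["clock"],s["eef_pos"],s["tcp_rot"],s["contact_force"])
im=r.grab_frame("wrist"); cv2.imwrite("pics/w2.png",im)
for t in("reacher_grip","trigger_plate","carton_center","rack_front"):
    print(t,[(np.round(d["box"]),round(d["conf"],2)) for d in r.recognise(t,"wrist")[:2]])
print(r.camera_params("wrist"))
```

```text
2.9 [517.59941019  58.10522917 181.68228078] [-3.13825327e+00  2.94593564e-03  9.70493338e-01] [ 0.2621332  -0.02612178  0.20404938]
reacher_grip [(array([204., 109.,  96., 193.]), 0.64)]
trigger_plate [(array([282., 123.,  20.,  72.]), 0.63)]
carton_center []
rack_front [(array([393., 352.,  18.,  32.]), 0.76)]
{'mtx': array([[266.11736554,   0.        , 257.68994701],
       [  0.        , 266.11736554, 191.90481151],
       [  0.        ,   0.        ,   1.        ]]), 'eye': array([558.26826913, 113.16458175, 327.58155866]), 'orientation': array([ 2.87027418e+00, -1.25765102e-03, -6.03682924e-01])}
```

View pics/w2.png

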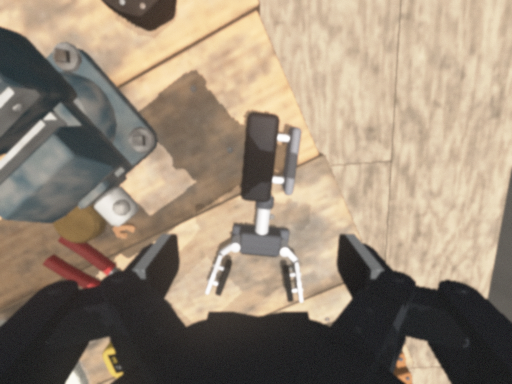

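Run:
```python
from h import *
W=lambda u,v,z:ray("wrist",(u,v),z)[:2]
a=np.mean([W(248,113,46),W(278,116,46)],0); b=np.mean([W(243,199,46),W(271,200,46)],0)
print("rear",a,"front",b,np.linalg.norm(b-a),"mid",(a+b)/2,np.degrees(np.arctan2(*(b-a)[::-1])))
print("palm",W(246,157,46),"trig out",W(299,129,46),W(294,192,46),W(291,193,24))
hm=np.mean([W(236,238,36),W(285,240,36)],0); tm=np.mean([W(209,293,30),W(299,300,30)],0)
m=(a+b)/2
for p in(hm,tm): print(p,np.linalg.norm(p-m),np.degrees(np.arctan2(*(p-m)[::-1])))
```

```text
rear [564.89603326 112.60699967] front [508.51783953  41.72163065] 90.57171892707899 mid [536.70693639  77.16431516] -128.49674497731257
palm [525.69127497  87.116624  ] trig out [587.34283961  79.69902691] [546.86356566  25.73288438] [542.38279607  19.88360822]
[482.12552608  -3.88863768] 97.71750874341292 -123.95649577136085
[427.50819136 -69.10293639] 182.53348949980347 -126.74391550083651
```

Emit:
servo_tool(deltas=[{"x": 17,"y": -3,"z": -30,"rx": 0,"ry": 0,"rz": -0.08,"gripper": 1},{"x": 17,"y": -3,"z": -65,"rx": 0,"ry": 0,"rz": -0.08,"gripper": 1},{"x": 17,"y": -3,"z": -90,"rx": 0,"ry": 0,"rz": -0.08,"gripper": 1},{"x": 17,"y": -3,"z": -95,"rx": 0,"ry": 0,"rz": -0.08,"gripper": 1},{"x": 17,"y": -3,"z": -95,"rx": 0,"ry": 0,"rz": -0.08,"gripper": 1}], newtons=20)

```text
clock: 3.65
eef_pos: [536.4, 54.1, 89.3]
tcp_rot: [-3.141, 0.0, 0.888]
contact_force: [-0.2, 0.3, 0.5]
opening: 1.001
grasp_force: 0.0
```

Run:
```python
from h import *
s=r.sense(); print(s["eef_pos"],s["tcp_rot"])
cv2.imwrite("pics/w3.png",r.grab_frame("wrist"))
```

```text
[536.36879839  54.09271177  89.27181881] [-3.14126577e+00  2.94525065e-04  8.88128220e-01]
```

View pics/w3.png

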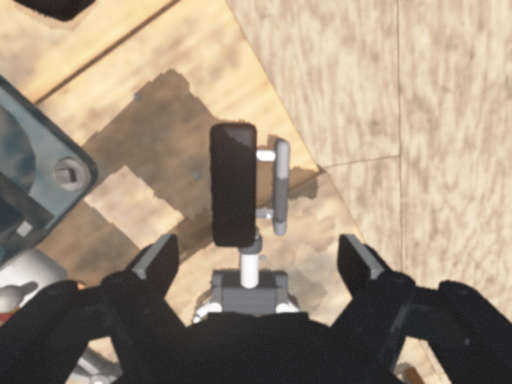

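Run:
```python
from h import *
W=lambda u,v,z:ray("wrist",(u,v),z)[:2]
s=r.sense(); e=s["eef_pos"][:2]
a=W(211,125,46);b=W(211,246,46);c=W(289,142,42);d=W(288,234,42)
print(np.degrees(np.arctan2(*(b-a)[::-1])),np.degrees(np.arctan2(*(d-c)[::-1])),np.linalg.norm(b-a),np.linalg.norm(d-c))
h=np.arctan2(*(b-a)[::-1]); 
x=np.array([np.cos(h),np.sin(h)]); y=np.array([-x[1],x[0]])
al=(x@(a+b)/2); lat=(y@(a+b)/2+y@(c+d)/2)/2
print("width",y@(c+d)/2-y@(a+b)/2,"trig along",x@(c+d)/2-al)
p=al*x+lat*y; print("centre",p,"delta",p-e, s["eef_pos"], r.camera_params("wrist")["eye"])
```

```text
-131.84171692123306 -127.9686066695497 90.59375117569105 70.5603023532738
width 56.720404639805906 trig along -0.8945072844053925
centre [543.15231384  70.81637196] delta [ 6.09304258 16.56990361] [537.05927126  54.24646835  90.09718488] [579.74377207 107.19630845 232.45870073]
```

Emit:
servo_tool(deltas=[{"x": 6,"y": 16.5,"z": 0,"rx": 0,"ry": 0,"rz": -0.005,"gripper": 1},{"x": 6,"y": 16.5,"z": -25,"rx": 0,"ry": 0,"rz": -0.005,"gripper": 1},{"x": 6,"y": 16.5,"z": -50,"rx": 0,"ry": 0,"rz": -0.005,"gripper": 1},{"x": 6,"y": 16.5,"z": -70,"rx": 0,"ry": 0,"rz": -0.005,"gripper": 1},{"x": 6,"y": 16.5,"z": -82,"rx": 0,"ry": 0,"rz": -0.005,"gripper": 1},{"x": 6,"y": 16.5,"z": -82,"rx": 0,"ry": 0,"rz": -0.005,"gripper": 0.6},{"x": 6,"y": 16.5,"z": -82,"rx": 0,"ry": 0,"rz": -0.005,"gripper": 0.5},{"x": 6,"y": 16.5,"z": -82,"rx": 0,"ry": 0,"rz": -0.005,"gripper": 0.4},{"x": 6,"y": 16.5,"z": -82,"rx": 0,"ry": 0,"rz": -0.005,"gripper": 0.3},{"x": 6,"y": 16.5,"z": -82,"rx": 0,"ry": 0,"rz": -0.005,"gripper": 0.3}], newtons=20)

```text
clock: 4.7
eef_pos: [542.2, 71.8, 8.7]
tcp_rot: [-3.141, -0.001, 0.883]
contact_force: [-5.2, 5.7, 13.2]
opening: 0.653
grasp_force: 13.3
```

Emit:
servo_tool(deltas=[{"x": 0,"y": 0,"z": 0,"rx": 0,"ry": 0,"rz": 0,"gripper": 0.3},{"x": 0,"y": 0,"z": 0,"rx": 0,"ry": 0,"rz": 0,"gripper": 0.3}], newtons=20)

```text
clock: 4.9
eef_pos: [542.2, 71.8, 8.7]
tcp_rot: [-3.141, -0.001, 0.883]
contact_force: [-6.5, 6.0, 13.7]
opening: 0.651
grasp_force: 13.2
```

Run:
```python
from h import *
s=r.sense(); print({k:s[k] for k in("eef_pos","contact_force","wrist_torque","opening","grasp_force")})
im=r.grab_frame("side")
t=r.grab_frame("top"); cv2.imwrite("pics/tt3.png",t)
a=cv2.resize(im[205:325,160:300],None,fx=3.5,fy=3.5,interpolation=2)
b=cv2.resize(t[100:240,140:350],None,fx=3,fy=3,interpolation=2)[:420]
k=np.hstack([a[:420],b[:,:310]]) ; cv2.imwrite("pics/c3.png",k)
```

```text
{'eef_pos': array([542.22207517,  71.81314757,   8.68015542]), 'contact_force': array([-6.53065187,  6.04933205, 13.65946846]), 'wrist_torque': array([ 0.95403802,  0.92933959, -0.15911097]), 'opening': 0.6511594822977999, 'grasp_force': 13.178652226924896}
```

View pics/c3.png

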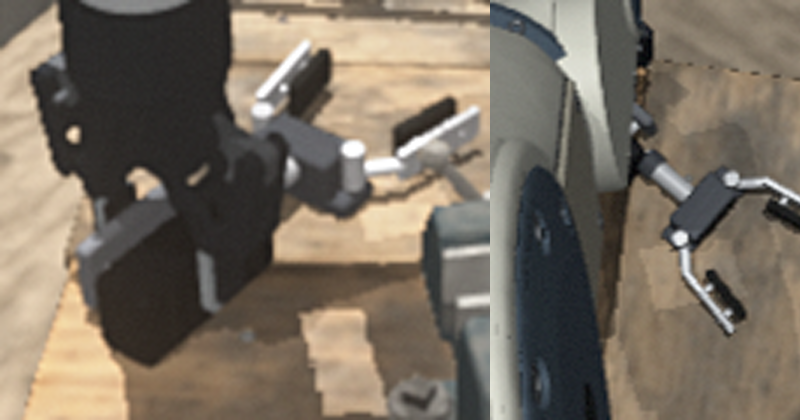

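Emit:
servo_tool(deltas=[{"x": 0,"y": 0,"z": 1,"rx": 0,"ry": 0,"rz": 0,"gripper": 0.3},{"x": 0,"y": 0,"z": 1.5,"rx": 0,"ry": 0,"rz": 0,"gripper": 0.3},{"x": 0,"y": 0,"z": 1.5,"rx": 0,"ry": 0,"rz": 0,"gripper": 0.3}], newtons=20)

```text
clock: 5.3
eef_pos: [542.7, 70.9, 8.8]
tcp_rot: [3.141, -0.001, 0.884]
contact_force: [0.6, 0.6, -2.2]
opening: 0.657
grasp_force: 9.1
```

Emit:
servo_tool(deltas=[{"x": -7,"y": -4,"z": 0,"rx": 0,"ry": 0,"rz": 0.06,"gripper": 0.3},{"x": -14,"y": -8,"z": 0,"rx": 0,"ry": 0,"rz": 0.13,"gripper": 0.3},{"x": -21,"y": -12,"z": 0,"rx": 0,"ry": 0,"rz": 0.2,"gripper": 0.3},{"x": -28,"y": -16,"z": 0,"rx": 0,"ry": 0,"rz": 0.27,"gripper": 0.3},{"x": -35,"y": -20,"z": 0,"rx": 0,"ry": 0,"rz": 0.33,"gripper": 0.3},{"x": -42,"y": -24,"z": 0,"rx": 0,"ry": 0,"rz": 0.39,"gripper": 0.3},{"x": -48,"y": -27,"z": 0,"rx": 0,"ry": 0,"rz": 0.45,"gripper": 0.3},{"x": -48,"y": -27,"z": 0,"rx": 0,"ry": 0,"rz": 0.45,"gripper": 0.3}], newtons=20)

```text
clock: 6.1
eef_pos: [494.2, 43.6, 8.7]
tcp_rot: [3.141, 0.0, 1.335]
contact_force: [-1.2, -0.7, 0.8]
opening: 0.653
grasp_force: 9.2
```

Run:
```python
from h import *
s=r.sense(); print({k:s[k] for k in("eef_pos","tcp_rot","contact_force","opening","grasp_force")})
for n in("top","side"):
    im=r.grab_frame(n); cv2.imwrite(f"pics/{n}4.png",im)
    for t in("jaw_left","jaw_right","carton_center"):
        print(n,t,[(np.round(d["box"]),round(d["conf"],2)) for d in r.recognise(t,n)[:2]])
t=cv2.imread("pics/top4.png")[125:265,190:360]
cv2.imwrite("pics/c4.png",cv2.resize(t,None,fx=4.2,fy=4.2,interpolation=2))
```

```text
{'eef_pos': array([494.23905385,  43.57678885,   8.73222982]), 'tcp_rot': array([3.14113090e+00, 1.12091958e-04, 1.33468914e+00]), 'contact_force': array([-1.16929953, -0.68944306,  0.77165457]), 'opening': 0.6530704722641169, 'grasp_force': 9.239200204610825}
top jaw_left [(array([243., 151.,  27.,  11.]), 0.63)]
top jaw_right [(array([232., 187.,  31.,  20.]), 0.62)]
top carton_center [(array([289., 171.,  38.,  32.]), 0.83)]
side jaw_left []
side jaw_right [(array([267., 214.,  14.,  13.]), 0.72)]
side carton_center [(array([254., 180.,  19.,  24.]), 0.56)]
```

View pics/c4.png

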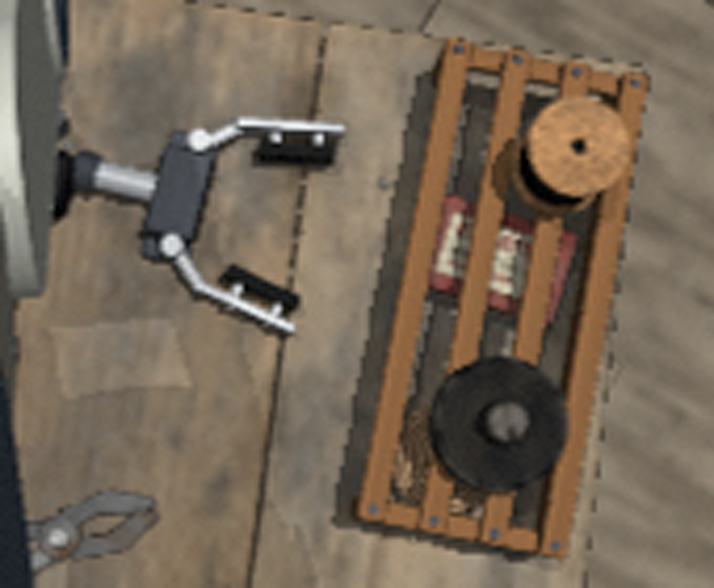

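```bash
cat >> h.py <<'E'
ang=lambda v:np.degrees(np.arctan2(v[1],v[0]))
E
python3 - <<'E'
from h import *
T=lambda u,v,z:ray("top",(190+u/4.2,125+v/4.2),z)[:2]
hl,hr,tl,tr=T(200,140,36),T(170,245,36),T(343,128,29),T(293,328,29)
hm,tm=(hl+hr)/2,(tl+tr)/2
a,b,c,d=T(450,197,39),T(433,288,39),T(577,235,39),T(553,322,39)
cc=(a+b+c+d)/4
print("hinge mid",hm,"width",np.linalg.norm(hl-hr),"perp hd",ang(hl-hr)-90,"tip mid",tm,np.linalg.norm(tm-hm),ang(tm-hm),np.linalg.norm(tl-tr))
e=r.sense()["eef_pos"][:2]; print("from tcp", np.linalg.norm(hm-e),ang(hm-e),np.linalg.norm(tm-e),ang(tm-e))
print("carton",cc,"hd",ang(c-a),ang(d-b),ang(a-b)-90,ang(c-d)-90,np.linalg.norm(a-b),np.linalg.norm(c-a))
fl,fr=T(440,45,72),T(360,512,72); bl,br=T(648,78,72),T(565,553,72); print("rack",(fl+fr)/2,ang(fl-fr)-90,ang(bl-br)-90,np.linalg.norm(fl-fr))
E
```

```text
hinge mid [467.4109854  -66.18155202] width 60.12260544769934 perp hd -105.47036559540459 tip mid [ 449.4376667  -139.02652442] 75.02952878027173 -103.85997866003935 114.19750355462028
from tcp 113.13508320140552 -103.79519448776763 188.16458314440845 -103.82102679353791
carton [ 430.2213986  -238.88795587] hd -106.6681808639282 -105.78032320860302 -101.16789406414011 -106.43499401705859 50.83623158042559 72.00278494406075
rack [ 418.19923906 -179.79548929] -100.18386572461128 -101.17611556324054 250.41435799035187
```

Emit:
servo_tool(deltas=[{"x": 7,"y": -1,"z": 0,"rx": 0,"ry": 0,"rz": -0.015,"gripper": 0.3},{"x": 13,"y": -3,"z": 0,"rx": 0,"ry": 0,"rz": -0.03,"gripper": 0.3},{"x": 9,"y": -17.5,"z": 0,"rx": 0,"ry": 0,"rz": -0.03,"gripper": 0.3},{"x": 5,"y": -32,"z": 0,"rx": 0,"ry": 0,"rz": -0.03,"gripper": 0.3},{"x": 1,"y": -46.5,"z": 0,"rx": 0,"ry": 0,"rz": -0.03,"gripper": 0.3},{"x": -3,"y": -61,"z": 0,"rx": 0,"ry": 0,"rz": -0.03,"gripper": 0.3},{"x": -7,"y": -75.5,"z": 0,"rx": 0,"ry": 0,"rz": -0.03,"gripper": 0.3},{"x": -11,"y": -90,"z": 0,"rx": 0,"ry": 0,"rz": -0.03,"gripper": 0.3},{"x": -14,"y": -101,"z": 0,"rx": 0,"ry": 0,"rz": -0.03,"gripper": 0.3},{"x": -14,"y": -101,"z": 0,"rx": 0,"ry": 0,"rz": -0.03,"gripper": 0.3}], newtons=20)

```text
clock: 7.5
eef_pos: [479.6, -58.8, 8.4]
tcp_rot: [-3.141, 0.001, 1.302]
contact_force: [-0.7, -2.7, 1.9]
opening: 0.651
grasp_force: 8.9
```

Run:
```python
from h import *
s=r.sense(); print({k:s[k] for k in("eef_pos","tcp_rot","contact_force","opening","grasp_force")})
im=r.grab_frame("top"); im2=r.grab_frame("side")
a=cv2.resize(im[135:225,235:345],None,fx=5,fy=5,interpolation=2); cv2.imwrite("pics/c5.png",a)
```

```text
{'eef_pos': array([479.55962915, -58.82437272,   8.44708623]), 'tcp_rot': array([-3.14111809e+00,  7.00399576e-04,  1.30241399e+00]), 'contact_force': array([-0.67992944, -2.67549541,  1.93888421]), 'opening': 0.6507835479830492, 'grasp_force': 8.900129199028015}
```

View pics/c5.png

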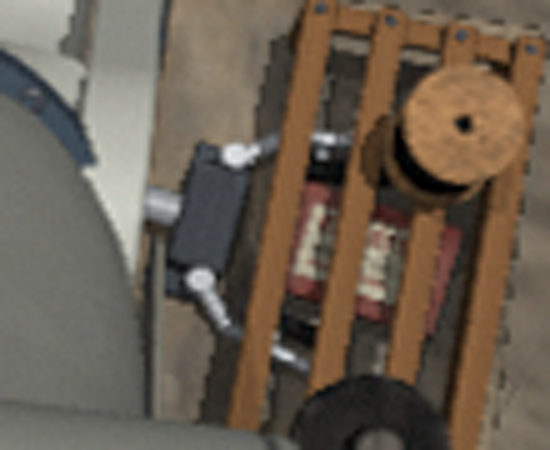

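Emit:
servo_tool(deltas=[{"x": -2.5,"y": -9,"z": 0,"rx": 0,"ry": 0,"rz": 0,"gripper": 0.3},{"x": -4,"y": -15,"z": 0,"rx": 0,"ry": 0,"rz": 0,"gripper": 0.3},{"x": -5.5,"y": -20,"z": 0,"rx": 0,"ry": 0,"rz": 0,"gripper": 0.3},{"x": -5.5,"y": -20,"z": 0,"rx": 0,"ry": 0,"rz": 0,"gripper": 0.3}], newtons=20)

```text
clock: 8.0
eef_pos: [474.6, -77.7, 8.5]
tcp_rot: [-3.142, 0.0, 1.304]
contact_force: [-0.5, -3.0, 0.5]
opening: 0.651
grasp_force: 8.7
```

Emit:
servo_tool(deltas=[{"x": -0.5,"y": 0,"z": 0,"rx": 0,"ry": 0,"rz": 0,"gripper": 0.26},{"x": -1,"y": 0.3,"z": 0,"rx": 0,"ry": 0,"rz": 0,"gripper": 0.22},{"x": -1.5,"y": 0.4,"z": 0,"rx": 0,"ry": 0,"rz": 0,"gripper": 0.19},{"x": -2,"y": 0.5,"z": 0,"rx": 0,"ry": 0,"rz": 0,"gripper": 0.16},{"x": -2,"y": 0.5,"z": 0,"rx": 0,"ry": 0,"rz": 0,"gripper": 0.16},{"x": -2,"y": 0.5,"z": 0,"rx": 0,"ry": 0,"rz": 0,"gripper": 0.16}], newtons=20)

```text
clock: 8.6
eef_pos: [471.9, -76.8, 9.1]
tcp_rot: [-3.14, 0.001, 1.304]
contact_force: [-6.1, -3.3, 16.2]
opening: 0.581
grasp_force: 14.7
```

Emit:
servo_tool(deltas=[{"x": 0,"y": 0,"z": 0,"rx": 0,"ry": 0,"rz": 0,"gripper": 0.14},{"x": 0,"y": 0,"z": 0,"rx": 0,"ry": 0,"rz": 0,"gripper": 0.12},{"x": 0,"y": 0,"z": 0,"rx": 0,"ry": 0,"rz": 0,"gripper": 0.1},{"x": 0,"y": 0,"z": 0,"rx": 0,"ry": 0,"rz": 0,"gripper": 0.1}], newtons=20)

```text
clock: 9.0
eef_pos: [471.9, -76.7, 9.2]
tcp_rot: [-3.14, 0.001, 1.304]
contact_force: [-7.6, -2.5, 17.4]
opening: 0.584
grasp_force: 17.7
```

Emit:
servo_tool(deltas=[{"x": 0,"y": 0,"z": 0.8,"rx": 0,"ry": 0,"rz": 0,"gripper": 0.1},{"x": 0,"y": 0,"z": 1.5,"rx": 0,"ry": 0,"rz": 0,"gripper": 0.1},{"x": 0,"y": 0,"z": 1.5,"rx": 0,"ry": 0,"rz": 0,"gripper": 0.1}], newtons=24)

```text
clock: 9.3
eef_pos: [471.9, -76.5, 9.7]
tcp_rot: [-3.14, 0.0, 1.303]
contact_force: [-2.7, -1.7, -3.1]
opening: 0.562
grasp_force: 26.3
```

Emit:
servo_tool(deltas=[{"x": 0,"y": 0,"z": 0,"rx": 0,"ry": 0,"rz": 0,"gripper": 0.08},{"x": 0,"y": 0,"z": 0,"rx": 0,"ry": 0,"rz": 0,"gripper": 0.08},{"x": 0.8,"y": 3,"z": 0,"rx": 0,"ry": 0,"rz": 0,"gripper": 0.08},{"x": 1.9,"y": 7,"z": 0,"rx": 0,"ry": 0,"rz": 0,"gripper": 0.08},{"x": 3,"y": 11,"z": 0,"rx": 0,"ry": 0,"rz": 0,"gripper": 0.08},{"x": 4.2,"y": 15,"z": 0,"rx": 0,"ry": 0,"rz": 0,"gripper": 0.08},{"x": 5.3,"y": 19,"z": 0,"rx": 0,"ry": 0,"rz": 0,"gripper": 0.08}], newtons=27)

```text
clock: 10.0
eef_pos: [478.5, -57.1, 10.0]
tcp_rot: [3.141, -0.0, 1.304]
contact_force: [-0.4, -2.8, -3.5]
opening: 0.562
grasp_force: 28.4
```

Run:
```python
from h import *
im=r.grab_frame("top"); cv2.imwrite("pics/top6.png",im)
print([(np.round(d["box"],1),round(d["conf"],2)) for d in r.recognise("carton_center","top")[:2]])
```

```text
[(array([282.1, 167.9,  35.2,  32.3]), 0.56), (array([291. , 209.8,  30.9,  32. ]), 0.56)]
```

Emit:
servo_tool(deltas=[{"x": 1.6,"y": 6,"z": 0,"rx": 0,"ry": 0,"rz": 0,"gripper": 0.08},{"x": 3.3,"y": 12,"z": 0,"rx": 0,"ry": 0,"rz": 0,"gripper": 0.08},{"x": 5,"y": 18,"z": 0,"rx": 0,"ry": 0,"rz": 0,"gripper": 0.08},{"x": 6.6,"y": 24,"z": 0,"rx": 0,"ry": 0,"rz": 0,"gripper": 0.08},{"x": 8.3,"y": 30,"z": 0,"rx": 0,"ry": 0,"rz": 0,"gripper": 0.08},{"x": 10,"y": 36,"z": 0,"rx": 0,"ry": 0,"rz": 0,"gripper": 0.08},{"x": 11.6,"y": 42,"z": 0,"rx": 0,"ry": 0,"rz": 0,"gripper": 0.08},{"x": 13.3,"y": 48,"z": 0,"rx": 0,"ry": 0,"rz": 0,"gripper": 0.08},{"x": 15,"y": 54,"z": 0,"rx": 0,"ry": 0,"rz": 0,"gripper": 0.08},{"x": 16.6,"y": 60,"z": 0,"rx": 0,"ry": 0,"rz": 0,"gripper": 0.08}], newtons=27)

```text
clock: 11.1
eef_pos: [494.8, 2.9, 10.0]
tcp_rot: [-3.142, 0.0, 1.304]
contact_force: [-1.7, -2.1, -4.0]
opening: 0.561
grasp_force: 28.8
```

Emit:
servo_tool(deltas=[{"x": 1.6,"y": 6,"z": 0,"rx": 0,"ry": 0,"rz": 0,"gripper": 0.08},{"x": 3.3,"y": 12,"z": 0,"rx": 0,"ry": 0,"rz": 0,"gripper": 0.08},{"x": 5,"y": 18,"z": 0,"rx": 0,"ry": 0,"rz": 0,"gripper": 0.08},{"x": 6.6,"y": 24,"z": 0,"rx": 0,"ry": 0,"rz": 0,"gripper": 0.08},{"x": 8.3,"y": 30,"z": 0,"rx": 0,"ry": 0,"rz": 0,"gripper": 0.08},{"x": 10,"y": 36,"z": 0,"rx": 0,"ry": 0,"rz": 0,"gripper": 0.08},{"x": 11.6,"y": 42,"z": 0,"rx": 0,"ry": 0,"rz": 0,"gripper": 0.08},{"x": 13.3,"y": 48,"z": 0,"rx": 0,"ry": 0,"rz": 0,"gripper": 0.08},{"x": 15,"y": 54,"z": 0,"rx": 0,"ry": 0,"rz": 0,"gripper": 0.08},{"x": 15,"y": 54,"z": 0,"rx": 0,"ry": 0,"rz": 0,"gripper": 0.08}], newtons=27)

```text
clock: 12.1
eef_pos: [510.3, 57.5, 10.1]
tcp_rot: [3.141, -0.001, 1.304]
contact_force: [1.2, 3.0, -3.1]
opening: 0.565
grasp_force: 28.9
```

Run:
```python
from h import *
im=r.grab_frame("top"); cv2.imwrite("pics/top7.png",im)
print([(np.round(d["box"],1),round(d["conf"],2)) for d in r.recognise("carton_center","top")[:2]])
cv2.imwrite("pics/c7.png",cv2.resize(im[130:250,200:350],None,fx=4.5,fy=4.5,interpolation=2))
```

```text
[(array([231.4, 154.3,  35.4,  30.4]), 0.76)]
```

View pics/c7.png

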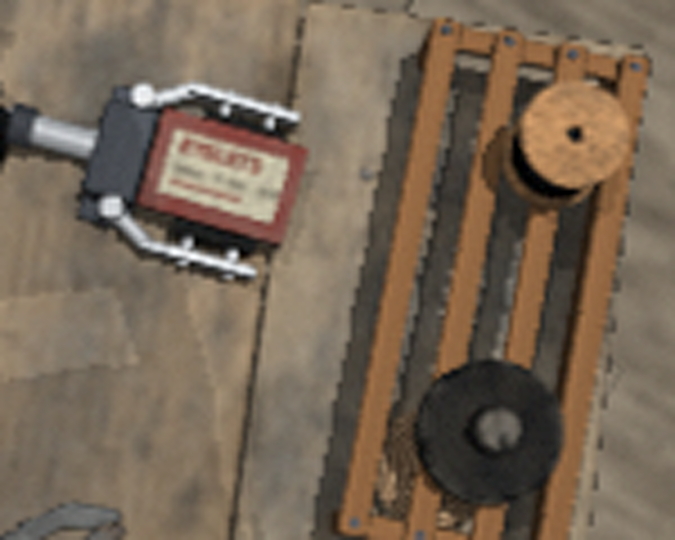

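Emit:
servo_tool(deltas=[{"x": 0,"y": 0,"z": -0.8,"rx": 0,"ry": 0,"rz": 0,"gripper": 0.12},{"x": 0.5,"y": 0,"z": -1,"rx": 0,"ry": 0,"rz": 0,"gripper": 0.16},{"x": 1,"y": -0.3,"z": -1,"rx": 0,"ry": 0,"rz": 0,"gripper": 0.2},{"x": 2,"y": -0.5,"z": -1,"rx": 0,"ry": 0,"rz": 0,"gripper": 0.25},{"x": 3,"y": -0.7,"z": -1,"rx": 0,"ry": 0,"rz": 0,"gripper": 0.3},{"x": 3,"y": -0.7,"z": -1,"rx": 0,"ry": 0,"rz": 0,"gripper": 0.3},{"x": 4,"y": 3,"z": -1,"rx": 0,"ry": 0,"rz": 0,"gripper": 0.3},{"x": 5,"y": 7,"z": -1,"rx": 0,"ry": 0,"rz": 0,"gripper": 0.3},{"x": 5,"y": 7,"z": -1,"rx": 0,"ry": 0,"rz": 0,"gripper": 0.3}], newtons=20)

```text
clock: 13.1
eef_pos: [515.0, 64.0, 9.0]
tcp_rot: [3.141, -0.0, 1.304]
contact_force: [0.2, 0.5, -2.8]
opening: 0.652
grasp_force: 8.9
```

Emit:
servo_tool(deltas=[{"x": 0,"y": 0,"z": -0.5,"rx": 0,"ry": 0,"rz": 0,"gripper": 0.34},{"x": 0,"y": 0,"z": -0.5,"rx": 0,"ry": 0,"rz": 0,"gripper": 0.38},{"x": 0,"y": 0,"z": 0,"rx": 0,"ry": 0,"rz": 0,"gripper": 0.5},{"x": 0,"y": 0,"z": 0,"rx": 0,"ry": 0,"rz": 0,"gripper": 0.8},{"x": 0,"y": 0,"z": 0,"rx": 0,"ry": 0,"rz": 0,"gripper": 1},{"x": 0,"y": 0,"z": 0,"rx": 0,"ry": 0,"rz": 0,"gripper": 1},{"x": 0,"y": 0,"z": 20,"rx": 0,"ry": 0,"rz": 0,"gripper": 1},{"x": 0,"y": 0,"z": 60,"rx": 0,"ry": 0,"rz": 0,"gripper": 1},{"x": 0,"y": 0,"z": 105,"rx": 0,"ry": 0,"rz": 0,"gripper": 1},{"x": 0,"y": 0,"z": 150,"rx": 0,"ry": 0,"rz": 0,"gripper": 1}], newtons=20)

```text
clock: 14.1
eef_pos: [514.2, 63.4, 160.4]
tcp_rot: [-3.141, 0.0, 1.304]
contact_force: [1.1, 0.0, 0.0]
opening: 1.002
grasp_force: 0.0
```

Emit:
servo_tool(deltas=[{"x": 0,"y": 0,"z": 20,"rx": 0,"ry": 0,"rz": 0,"gripper": 1},{"x": 0,"y": 0,"z": 30,"rx": 0,"ry": 0,"rz": 0,"gripper": 1},{"x": 0,"y": 0,"z": 30,"rx": 0,"ry": 0,"rz": 0,"gripper": 1}], newtons=20)

```text
clock: 14.4
eef_pos: [515.2, 63.5, 189.8]
tcp_rot: [3.14, -0.001, 1.304]
contact_force: [-0.2, -0.1, -0.3]
opening: 1.004
grasp_force: 0.0
```

Run:
```python
from h import *
s=r.sense(); print(s["clock"],s["eef_pos"],s["contact_force"])
im=r.grab_frame("top"); im2=r.grab_frame("side")
a=cv2.resize(im[115:255,140:350],(560,373),interpolation=2);b=cv2.resize(im2[130:330,170:340],(240,282),interpolation=2)
k=np.zeros((373,800,3),np.uint8); k[:,:560]=a; k[:282,560:]=b
cv2.imwrite("pics/c8.png",k)
```

```text
14.4 [515.19287774  63.5088774  189.82186253] [-0.21808128 -0.11333128 -0.28769332]
```

View pics/c8.png

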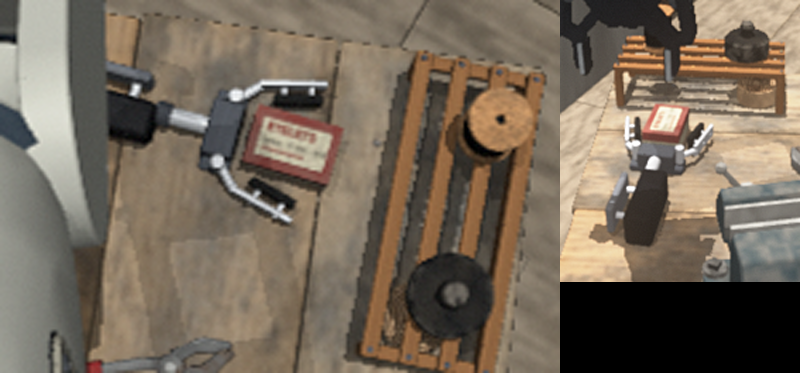

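The carton (crop px 245–343, 105–188) lies clear of the rack front (px ~375–410). The jaws are open and free of it, the reacher is flat on the bench, and the spool, weight and roll have not moved.

```bash
python3 -c "
from rig import r
print(r.sign_off())"
```

```text
the job is handed in; nothing more can be done
None
```

The carton is out and lying clear in front of the rack, let go and with no damage showing. The reacher is flat on the bench with its jaws open, and the job is handed in at about 14.5 s. By the trigger reading, each jaw pressed the carton with about 6 N at most.

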